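# Set the shaping block under the pricking needle and hold a square in its corner

## Robot

A 6-joint arm with a two-finger parallel gripper is mounted at the origin on the work surface. World frame = base frame: x ahead of the robot, y to its left, z up, the work surface at z = 0. Lengths are in m, angles in rad, forces in N, time in s.
With the tool pointing down it reaches from about 0.35 to 0.975 m from the base axis. Payload 4.9 kg.
Tool frame: the origin (TCP) lies at the very end of the fingers, on their centre line; the grasp point (between the pads) lies 19 mm behind it (ctrl.grasp_offset is the distance from the TCP to the grasp point, in m); y points along the fingers, z is the direction in which the jaws open and shut, and the axes are right-handed (so a half turn about y gives the same grasp; the last joint's range is limited). The gripper opens to 85 mm and grips with 20 to 120 N. Pads are 22 mm wide; open, the fingers measure 114 mm over their backs; the gripper's body (76 mm by 85 mm) begins 54 mm behind the grasp point. The pads swing forward as they close: fully open they stand 13 mm farther back than shut.
Start: joints at [-1.429, 0.053, 1.613, -0, 1.476, -0.119], TCP at [0.161, -0.604, 0.231] pointing down, gripper open.
Joint ranges: [-3.01, 3.01], [-1.01, 2.22], [0.06, 2.58], [-1.02, 4.17], [0.09, 2.62], [-3.14, 3.14]. Speed limits (rad/s): [2.57, 2.57, 3.14, 3.14, 3.14, 3.14].

## Interface

Orientations are given as a rotation vector (axis times angle).
In Python, from station import ctrl, eyes, finish_job, find_in, regions_of, pinpoint gives the robot as it stands.
- The arm moves only by the tool play_rows, never from a script. Its argument "moves" is a list of rows, each an object of numbers: "x", "y", "z": the shift along the world's x, y, z in cm; "turn": the turn about the world's z in degrees; "jaw": the finger opening in cm, from 0 to 8.54. A call has 1 to 8 rows; each row shifts and turns the commanded pose from where the row before left it; what a row does not reach is not made up. A row lasts 1/12 s, in which the tool goes at most 41.7 mm and 7.16 degrees, less where a joint would pass 70% of its speed; a pose out of reach is approached as far as the arm can. A call is refused whole if a number of a shift passes 4.17 or a number of a turn 7.16, either way. A call with a gripper value outside its range is refused whole. The fingers move at their own pace and stop on an object; "squeeze" is the grip in N (left out, the last holds). Time passes only in rows, so rows that do not move let the fingers close. It gives the time, the measured TCP pose, the force and the opening at its end, in the units of the state.
- ctrl.get_obs(): the state, without advancing time (a new reading comes with each control period).
- eyes.get_image(name): name is "scene" or "side" or "wrist"; returns a dict with "img" (480x640x3 uint8, red, green, blue), "camera_matrix" (3x3 intrinsics, pixels), "cam_to_world" (4x4, takes a point from camera to world coordinates). Camera axes: x right, y up, looking along -z (the intrinsics and any distortion apply to the point x, -y, -z); pixel columns grow to the right and rows downward; lengths in m; the calibration is good to about 2 mm. A picture is of the moment at which its call begins. There is no depth.
- finish_job(): hands the job in, once; it reports no verdict.
Trained networks look in the newest picture that a camera, given by its name, has taken for a name from the list of things; names that differ only in an ending like _2 or _b are one class to them, and where a whole thing is asked for, a point or a joint stands for the part that bears it (a point fixed in the world has none). Each returns a list of dicts, best first, with "score" (0 to 1); they miss things now and then, are a little off and sometimes report something else, mostly with a low value. They report only what shows in the picture. A call takes as long as a camera call. They do not tell look-alikes from the thing itself.
- find_in(camera, query): "point" ([column, row] in pixels, amid what is visible of it).
- regions_of(camera, query): "pixels" (480x640 bool, what is visible of it) and "point" ([column, row] in pixels, amid what is visible of it).
- pinpoint(camera, query): "point" ([column, row] in pixels: a listed point, or the origin of a listed thing).
The state is a dict: "t": time; "q": joint angles; "dq": joint speeds; "effort": joint torques, N m; "tool_pos": TCP position; "tool_rot": TCP orientation; "contact_force": force on the tool from outside, world axes, zero at the start; "wrist_torque": the same for the moment, N m; "opening": finger opening in m.
Only numpy, scipy, OpenCV 4.12 (cv2) and the standard library are available. Lean on these libraries where they do the work, as an engineer would, in place of code of your own. Each camera call takes 0.05 s, during which the arm holds its last target.

## Task

Slide the carriage with the rosewood shaping block along the jig until the white dot on the block sits right under the tip of the needle. Then pick up the steel square by its blue grip, set it flat on the jig bed and press it gently into the corner between the fence and the block until both its outer faces touch, with the dot still under the needle. Finish while holding it there, the grip in the fingers and the square pressed lightly against both faces; leave the ferrule, the tip pick and the chalk alone.

Things in the scene. Friction and masses are not known exactly. Their poses are not given: they have to be found in the camera images.
- jig: Fixed marking jig on the bench. Aluminium bed 170 mm (x) by 420 mm (y) by 12 mm thick; the bed's top is 12 mm above the bench. Origin on the bench, on the underside, at x 0 = middle of the bed's depth; the bed runs from y -190 mm to +230 mm. Jig x points from the robot's side to the fence, jig y runs along the fence and along the carriage's travel.
- fence: Straight steel rail fixed on the far side of the jig bed, 20 mm wide, 420 mm long along jig y, rising 16 mm above the bed (top 28 mm above the bench). Same origin and axes as the jig; its working face looks to -x and lies at x = +60 mm. The block's far side clears it by 1 mm.
- carriage_handle (a point): Grasp point on the carriage's black upright handle (16 mm thick along jig y, 36 mm wide along jig x, top 76 mm above the bench). The point is on its centre line, 60 mm above the bench, 105 mm along jig +y from the white dot; a bar 25 mm high joins handle and block. Axes as the jig's.
- shaping_block: Dark rosewood shaping block on the jig's sliding carriage, 100 mm along jig x, 70 mm along y, top 60 mm above the bench, white dot on top. Origin at bench level under the dot, axes as the jig's. Its -y face, 35 mm from the dot, makes the corner with the fence. It slides along jig y only, needs about 15 N to move (a square pressed harder moves it too) and stays where left; 160 mm of travel.
- mark (a point): Centre of the white dot (12 mm across) in the middle of the block's top, 60 mm above the bench.
- needle_tip (a point): Lower end of the fixed brass needle, 66 mm above the bench, over the dot's line of travel. It hangs from a 14 mm chuck under a level grey arm (16 mm wide, 175 to 189 mm above the bench) that comes along jig -x from a 16 mm post, 200 mm high, 116 mm beyond the needle, behind the fence. At the start the dot is 30 to 130 mm to jig +y of it.
- corner (a point): The corner where the line of the fence's face meets the block's -y face, at the level of the bed's top (12 mm above the bench). It travels with the carriage. Axes as the jig's.
- square: Loose steel square, 0.3 to 0.5 kg, lying on the bench: an L of two legs, each 110 mm on its outer face, 22 mm wide, 12 mm thick, web in the crook. Origin on the underside below the blue grip's centre. Outer faces at its x = +50 mm (goes against the fence) and y = +50 mm (goes against the block); the legs end at -60 mm. Set in the corner, its axes are parallel to the jig's; z up.
- square_corner (a point): Outer corner of the square, on the underside, where both outer faces meet.
- square_grip (a point): Grasp point on the square's blue upright grip: a block 16 mm thick along the square's x, 40 mm along its y, from 9 mm to 63 mm above the square's underside. The point is on its centre line, 48 mm above the underside.
- ferrule: Bystander: loose horn-coloured ferrule, a tube 15 mm across and 26 mm high, standing. Origin at the centre of its underside.
- tip_pick: Bystander: loose copper tip pick, about 118 mm long, 12 mm wide, 10 mm high, lying. Origin on its underside near the middle.
- chalk: Bystander: loose blue-green chalk cube, 22 mm. Origin at the centre of its underside.
Not all that is in view belongs to the job. What is shaped like the square but yellow is not meant. There is more than one size of the part that bears needle_tip; the job needs the larger.

How it is judged:
On the way, in this order (a step that is already met when the one before it is completed fails the run):
1. the dot is under the needle tip, within 5 mm, and the carriage rests (horizontal distance between mark and needle_tip below 0.005 m and linear speed of shaping_block below 0.01 m/s), for 0.2 s.
2. the square is in the corner, touching fence and block (horizontal distance between square_corner and corner below 0.005 m and contact force between square and fence above 0.5 N and contact force between square and shaping_block above 0.5 N), for 0.2 s.
At the end, for the whole second after the job is handed in: In the last second: dot within 5 mm of the needle tip from above; square still, gripped (over 8 N), flat on the bed (within 6 mm, 0.06 rad), its corner within 5 mm of the fence/block corner, within 0.035 rad of the jig, pressing fence and block with over 0.5 N each (all of step 2 and horizontal distance between mark and needle_tip below 0.005 m and angle between the x axis of square and the x axis of jig, either way round below 0.035 rad and angle between square's own z axis and vertical below 0.06 rad and z of square_corner in the frame of jig below 0.018 m and contact force between the fingers and square above 8 N and linear speed of square below 0.02 m/s); the arm keeps its last pose, push and grip.
It fails at once if the ferrule was moved more than 20 mm (distance of ferrule from where it was at the start of the episode above 0.02 m).
It fails at once if the tip pick was moved more than 20 mm (distance of tip_pick from where it was at the start of the episode above 0.02 m).
It fails at once if the chalk was moved more than 20 mm (distance of chalk from where it was at the start of the episode above 0.02 m).
It fails at once if the square was jammed against the fence with over 60 N (contact force between square and fence above 60 N).
It fails at once if the square was jammed against the shaping block with over 60 N (contact force between square and shaping_block above 60 N).
It also fails if it takes over 72 s, if anything falls off the work surface, if the arm or the gripper's body presses on something with over 40 N, if the wrist force passes 120 N, or if a joint passes its speed limit or range.

## Working session

There is one attempt and no reset: what is moved stays moved. The work goes in short steps, Python scripts to look and compute and a tool call to move; the robot and the scene stay as the last step left them, time stands still between calls to the robot, and variables do not carry over. Pictures are saved under pics/ and viewed, and the job is handed in when it is done.

Besides the shell and the picture viewer there is one more tool, called after "Call:" as a command line: name --argument value ..., lists and objects as JSON in quotes. play_rows: Moves the arm, as the interface text tells. Its arguments: {"type":"object","properties":{"moves":{"type":"array"},"squeeze":{"type":"number"}},"required":["moves"]}

```bash
ls; mkdir -p pics; python3 - <<'E'
from station import ctrl, eyes, finish_job, find_in, regions_of, pinpoint
import cv2
o=ctrl.get_obs(); print(o); print(ctrl.grasp_offset)
for c in ["scene","side","wrist"]:
    d=eyes.get_image(c); cv2.imwrite(f"pics/{c}0.png",d["img"][:,:,::-1]); print(c,d["camera_matrix"].round(1).tolist(),d["cam_to_world"].round(3).tolist())
    for q in ["square","square_grip","square_corner","carriage_handle","mark","needle_tip","corner","ferrule","tip_pick","chalk","jig"]:
        print(q,[(x["point"],round(x["score"],2)) for x in pinpoint(c,q)][:4])
E
```

```text
pics
{'t': 0.0, 'q': array([-1.42897426e+00,  5.33970966e-02,  1.61431992e+00, -9.65286410e-06,
        1.47601160e+00, -1.18969523e-01]), 'dq': array([-0.00049469, -0.00153932, -0.0011029 , -0.00125875,  0.00015832,
        0.00131345]), 'effort': array([-1.56452861e-03, -3.93686736e+01, -3.70175028e+01, -2.31378044e-04,
        6.97138516e-03,  3.71541038e-07]), 'tool_pos': array([ 0.16107877, -0.60322587,  0.2300226 ]), 'tool_rot': array([-0.27311068,  2.08455317, -2.08006787]), 'contact_force': array([-0.56486774,  0.34521918, -0.27211782]), 'wrist_torque': array([-0.02790944, -0.01612054,  0.03023869]), 'opening': 0.08597658857780874}
0.0187
scene [[437.4, 0.0, 322.1], [0.0, 437.4, 240.2], [0.0, 0.0, 1.0]] [[0.35, -0.749, 0.562, 1.029], [0.937, 0.287, -0.202, -0.304], [-0.01, 0.597, 0.802, 0.776], [0.0, 0.0, 0.0, 1.0]]
square [([228.4, 228.1], 0.78), ([235.8, 291.9], 0.77), ([142.0, 336.4], 0.59)]
square_grip [([127.6, 324.8], 0.96), ([223.9, 213.4], 0.83), ([231.6, 282.7], 0.75)]
square_corner [([266.2, 312.9], 0.75), ([102.2, 331.6], 0.75), ([194.4, 240.3], 0.7)]
carriage_hand
[... 705 characters left out ...]
7], 0.65)]
square_corner [([378.5, 324.3], 0.8), ([272.9, 403.5], 0.68)]
carriage_handle [([283.4, 141.9], 0.88)]
mark [([300.7, 166.1], 0.64)]
needle_tip [([441.3, 293.2], 0.79), ([323.8, 181.5], 0.64), ([283.4, 142.5], 0.57)]
corner [([332.5, 180.2], 0.97)]
ferrule [([236.6, 283.3], 0.62)]
tip_pick [([213.4, 198.8], 0.74)]
chalk [([233.1, 242.6], 0.51)]
jig [([318.8, 207.1], 0.55)]
wrist [[353.6, 0.0, 320.6], [0.0, 353.6, 242.3], [0.0, 0.0, 1.0]] [[0.258, 0.92, 0.294, 0.236], [-0.966, 0.246, 0.078, -0.584], [-0.001, -0.304, 0.953, 0.373], [0.0, 0.0, 0.0, 1.0]]
square []
square_grip []
square_corner []
carriage_handle []
mark []
needle_tip []
corner []
ferrule []
tip_pick []
chalk []
jig []
```

View pics/scene0.png

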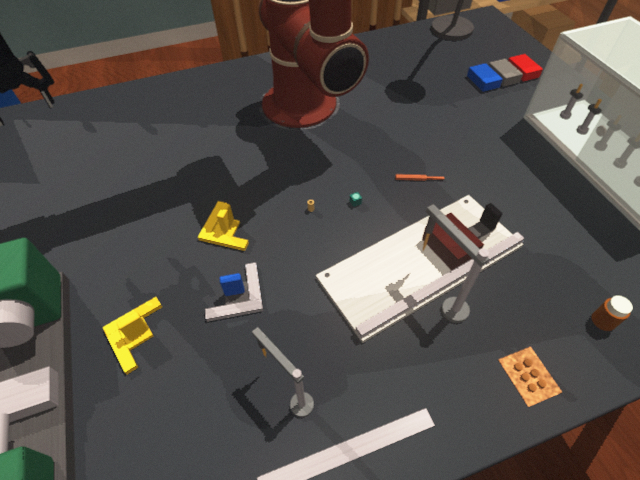

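View pics/side0.png

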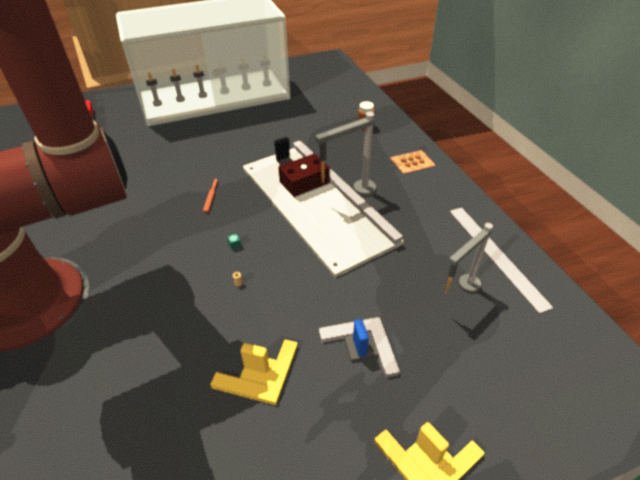

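View pics/wrist0.png

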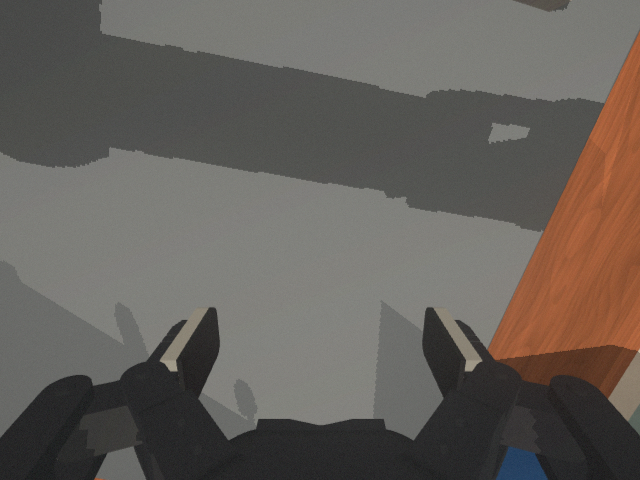

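The scene shows the steel square with the blue grip at scene (232,285) and side (360,338). Its look-alikes are yellow squares at scene (224,215) and (130,330). The jig's needle stand is the larger one, with its post at (458,308); the smaller one is at (300,400). Next: close crops.

```bash
python3 - <<'E'
import cv2, numpy as np
s=cv2.imread("pics/scene0.png"); d=cv2.imread("pics/side0.png")
def crop(im,x0,y0,w,h,k,n): cv2.imwrite(f"pics/{n}.png",cv2.resize(im[y0:y0+h,x0:x0+w],None,fx=k,fy=k,interpolation=cv2.INTER_CUBIC))
crop(s,310,180,220,165,3.6,"c1"); crop(d,235,100,200,180,3.3,"c2"); 
a=cv2.resize(s[250:330,195:275],None,fx=5,fy=5,interpolation=cv2.INTER_CUBIC);b=cv2.resize(d[305:385,320:400],None,fx=5,fy=5,interpolation=cv2.INTER_CUBIC)
cv2.imwrite("pics/c3.png",np.hstack([a,b]))
E
```

```text
(no output)
```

View pics/c1.png

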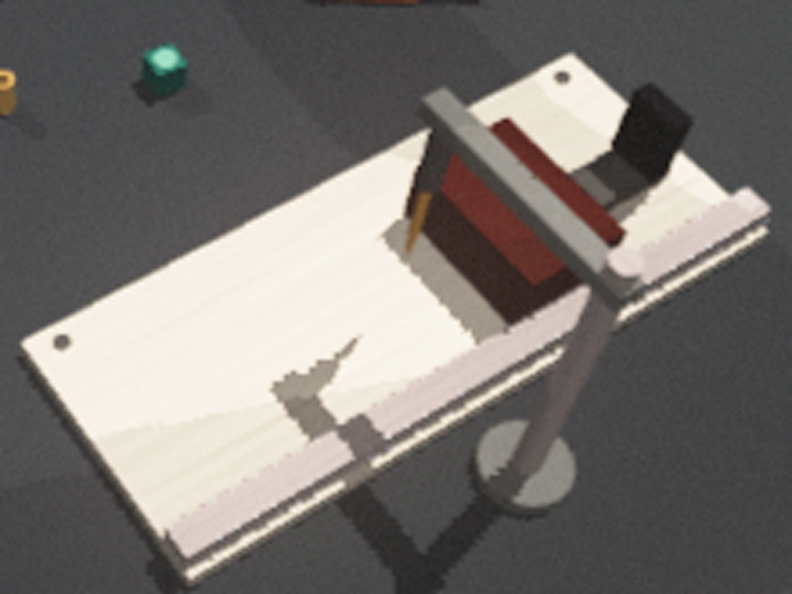

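View pics/c2.png

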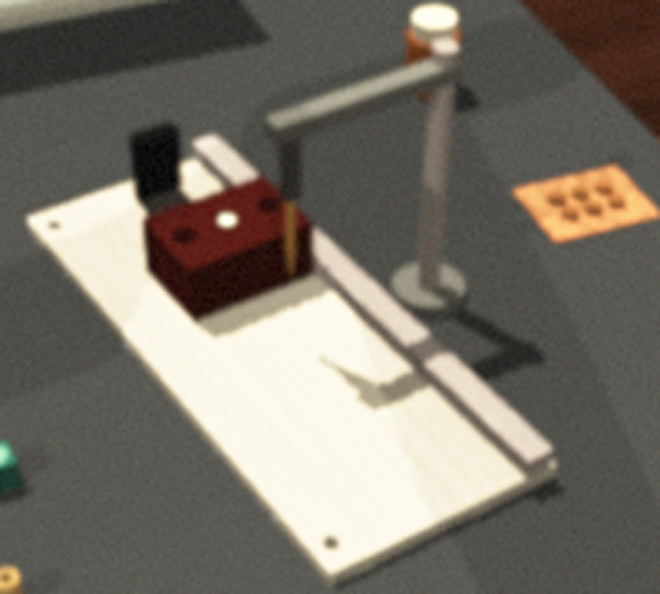

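View pics/c3.png

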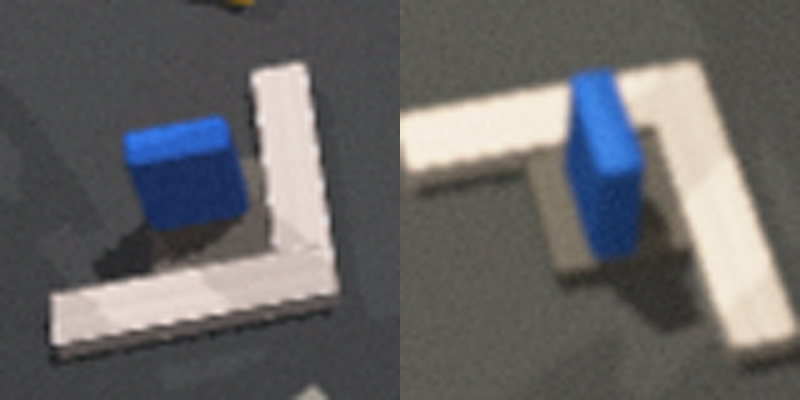

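```bash
cat > h.py <<'E'
import numpy as np, cv2
from scipy.optimize import least_squares
def proj(d,P):
    T=d["cam_to_world"];K=d["camera_matrix"];P=np.atleast_2d(P)
    p=(P-T[:3,3])@T[:3,:3]; return np.c_[K[0,2]+K[0,0]*p[:,0]/-p[:,2],K[1,2]+K[1,1]*-p[:,1]/-p[:,2]]
def plane(d,uv,z):
    T=d["cam_to_world"];K=d["camera_matrix"]
    r=T[:3,:3]@np.array([(uv[0]-K[0,2])/K[0,0],-(uv[1]-K[1,2])/K[1,1],-1.]);c=T[:3,3]
    return c+r*(z-c[2])/r[2]
def R2(a): return np.array([[np.cos(a),-np.sin(a)],[np.sin(a),np.cos(a)]])
def w(p,P): P=np.atleast_2d(P).astype(float); return np.c_[P[:,:2]@R2(p[2]).T+p[:2],P[:,2]]
def fit(obs,p0):  # obs: list of (cam, local pt, uv)
    f=lambda p:np.concatenate([(proj(d,w(p,l))[0]-uv) for d,l,uv in obs])
    r=least_squares(f,p0,loss="soft_l1"); return r.x,r.fun.reshape(-1,2)
def tri(obs,p0):
    r=least_squares(lambda p:np.concatenate([proj(d,p)[0]-uv for d,uv in obs]),p0); return r.x,r.fun
E
python3 - <<'E'
from station import *
from station import eyes
from h import *
S=eyes.get_image("scene");D=eyes.get_image("side")
j=[(S,(-.085,-.19,.012),(316.1,275.3)),(S,(.085,-.19,.012),(362.2,340)),(S,(-.085,.23,.012),(468.9,195.3)),(S,(.085,.23,.012),(523.3,243.9)),
(D,(-.085,-.19,.012),(336.5,275.2)),(D,(-.085,.23,.012),(243.5,166.5)),(D,(.085,-.19,.012),(402.6,242))]
p,r=fit(j,[.5,.1,0]); print("jig",p.round(4),r.round(1).tolist())
sq=[(S,(.05,.05,.012),(262.6,308.2)),(S,(.05,-.06,.012),(205.4,319)),(S,(.028,-.06,.012),(205,309)),(S,(-.06,.05,.012),(256.6,263)),(S,(-.06,.028,.012),(245,265)),
(D,(.05,.05,.012),(380,317.4)),(D,(.05,-.06,.012),(398,373)),(D,(.028,-.06,.012),(387,375)),(D,(-.06,.05,.012),(320.4,327.4)),(D,(-.06,.028,.012),(322.4,339))]
q,r=fit(sq,[.6,-.3,0]); print("sq",q.round(4),r.round(1).tolist(), "grip",w(q,(0,0,.048)))
nt=tri([(S,(423.4,249.7)),(D,(323.8,181.5))],[.6,.1,.07]); print("needle",nt)
nt2=tri([(S,(310+410/3.6,180+250/3.6)),(D,(235+291/3.3,100+275/3.3))],[.6,.1,.07]); print("needle2",nt2)
mk=plane(D,(235+227/3.3,100+220/3.3),.06); print("mark side",mk,plane(D,(300.7,166.1),.06),plane(S,(456.1,235.5),.06))
inv=lambda P:(P[:2]-p[:2])@R2(p[2])
for P in (nt[0],nt2[0],mk): print("in jig",inv(P))
for n,s,d in (("ferrule",(307.3,209.6),(236.6,283.3)),("pick",(416.6,180.9),(213.4,198.8)),("chalk",(356.2,202),(233.1,242.6))): print(n,plane(S,s,0),plane(D,d,0))
print("handle",plane(S,(489.9,208.3),.06),plane(D,(283.4,141.9),.06))
np.save("jig.npy",p)
E
```

```text
jig [0.6198 0.0452 0.1909] [[-1.2, -0.3], [-0.3, 1.2], [-0.5, -0.4], [-0.0, 0.7], [-1.7, -1.8], [-0.7, -0.9], [0.9, -1.6]]
sq [ 0.5511 -0.3228 -0.1667] [[-1.3, 0.9], [-1.0, 0.1], [-1.0, 0.1], [-1.0, 0.0], [0.1, -0.3], [-0.0, -0.5], [1.4, -1.3], [-0.7, -0.8], [-0.9, -0.1], [-0.4, -1.2]] grip [[ 0.55110735 -0.32279862  0.048     ]]
needle (array([0.6294389 , 0.05027323, 0.07136337]), array([-0.16565886,  0.32068308, -0.2678603 , -0.29733251]))
needle2 (array([0.62767153, 0.05254021, 0.06672045]), array([-0.47566473,  0.92025921, -0.76763785, -0.85167394]))
mark side [0.61200279 0.13151399 0.06      ] [0.6061     0.13622252 0.06      ] [0.61459325 0.13615058 0.06      ]
in jig [0.01042611 0.00314014]
in jig [0.0091211  0.00570134]
in jig [0.00872513 0.08621352]
ferrule [ 0.39006284 -0.11038412  0.        ] [ 0.38897087 -0.10216564  0.        ]
pick [0.39881502 0.17050974 0.        ] [0.3989363  0.16874883 0.        ]
chalk [0.40919449 0.00530663 0.        ] [0.40848653 0.01000654 0.        ]
handle [0.57650915 0.24178601 0.06      ] [0.59946746 0.24712547 0.06      ]
```

```bash
cat > st.py <<'E'
from station import ctrl
import numpy as np,cv2
o=ctrl.get_obs();R=cv2.Rodrigues(o["tool_rot"])[0]
print("t",round(o["t"],2),"pos",o["tool_pos"].round(4),"jawdeg",np.degrees(np.arctan2(R[1,2],R[0,2])).round(2),"y",R[:,1].round(3),"F",o["contact_force"].round(1),"open",round(o["opening"],4),"q",o["q"].round(2))
E
python3 st.py; python3 - <<'E'
from h import *
p=np.load("jig.npy"); 
for n,l in (("handle",(.009,.191,.06)),("handle end",(.009,.109,.06)),("corner end",(.06,-.031,.012)),("sq grip end",(.01,-.081,.06))): print(n,w(p,l))
E
```

```text
t 1.9 pos [ 0.1611 -0.6039  0.2313] jawdeg -75.06 y [-0. -0. -1.] F [ 0.  -0.2 -0.8] open 0.0855 q [-1.43  0.05  1.61 -0.    1.48 -0.12]
handle [[0.5923858  0.23444823 0.06      ]]
handle end [[0.60794814 0.15393851 0.06      ]]
corner end [[0.6845911  0.02616192 0.012     ]]
sq grip end [[ 0.64498904 -0.03241859  0.06      ]]
```

Call:
play_rows --moves '[{"z":3.5,"turn":-4},{"z":3.5},{"x":1.8,"y":3.6},{"x":1.8,"y":3.6},{"x":1.8,"y":3.6},{"x":1.8,"y":3.6},{"x":1.8,"y":3.6},{"x":1.8,"y":3.6}]' --squeeze 40

```text
invalid input
```

Call:
play_rows --moves '[{"x":1.8,"y":3.6},{"x":1.8,"y":3.6},{"x":1.8,"y":3.6},{"x":1.8,"y":3.6},{"x":1.8,"y":3.6},{"x":1.8,"y":3.6},{"x":1.8,"y":3.6},{"x":1.8,"y":3.6}]'

```text
invalid input
```

Call:
play_rows --moves '[{"x":1.8,"y":3.6},{"x":1.8,"y":3.6},{"x":1.8,"y":3.6},{"x":1.8,"y":3.6},{"x":1.8,"y":3.6},{"x":1.8,"y":3.6},{"x":1.8,"y":3.6},{"x":1.8,"y":3.6}]'

```text
invalid input
```

```bash
python3 st.py
```

```text
t 1.9 pos [ 0.1611 -0.6039  0.2313] jawdeg -75.06 y [-0. -0. -1.] F [ 0.  -0.2 -0.8] open 0.0855 q [-1.43  0.05  1.61 -0.    1.48 -0.12]
```

Call:
play_rows --moves '[{"x":0,"y":0,"z":3.5,"turn":-4,"jaw":8.5}]' --squeeze 40

```text
t: 1.98
tool_pos: [0.1606, -0.6, 0.2577]
tool_rot: [-0.203, 2.138, -2.106]
contact_force: [0.0, -0.5, -1.5]
opening: 0.0852
```

Call:
play_rows --moves '[{"x":0,"y":0,"z":4,"turn":0,"jaw":8.5},{"x":1.8,"y":3.6,"z":0,"turn":0,"jaw":8.5},{"x":1.8,"y":3.6,"z":0,"turn":0,"jaw":8.5},{"x":1.8,"y":3.6,"z":0,"turn":0,"jaw":8.5},{"x":1.8,"y":3.6,"z":0,"turn":0,"jaw":8.5},{"x":1.8,"y":3.6,"z":0,"turn":0,"jaw":8.5},{"x":1.8,"y":3.6,"z":0,"turn":0,"jaw":8.5},{"x":1.8,"y":3.6,"z":0,"turn":0,"jaw":8.5}]'

```text
t: 2.65
tool_pos: [0.2876, -0.3501, 0.3064]
tool_rot: [-0.202, 2.121, -2.122]
contact_force: [0.6, -0.6, 0.8]
opening: 0.0852
```

Call:
play_rows --moves '[{"x":1.8,"y":3.6,"z":0,"turn":0,"jaw":8.5},{"x":1.8,"y":3.6,"z":0,"turn":0,"jaw":8.5},{"x":1.8,"y":3.6,"z":0,"turn":0,"jaw":8.5},{"x":1.8,"y":3.6,"z":0,"turn":0,"jaw":8.5},{"x":1.8,"y":3.6,"z":0,"turn":0,"jaw":8.5},{"x":1.8,"y":3.6,"z":0,"turn":0,"jaw":8.5},{"x":1.8,"y":3.6,"z":0,"turn":0,"jaw":8.5},{"x":1.8,"y":3.6,"z":0,"turn":0,"jaw":8.5}]'

```text
t: 3.32
tool_pos: [0.4316, -0.0618, 0.3067]
tool_rot: [-0.202, 2.12, -2.121]
contact_force: [0.2, -0.3, -0.0]
opening: 0.0849
```

Call:
play_rows --moves '[{"x":1.8,"y":3.6,"z":0,"turn":0,"jaw":8.5},{"x":1.8,"y":3.6,"z":0,"turn":0,"jaw":8.5},{"x":1.8,"y":3.6,"z":0,"turn":0,"jaw":8.5},{"x":1.8,"y":3.6,"z":0,"turn":0,"jaw":8.5},{"x":1.8,"y":3.6,"z":0,"turn":0,"jaw":8.5},{"x":1.8,"y":3.6,"z":0,"turn":0,"jaw":8.5},{"x":1.8,"y":3.6,"z":0,"turn":0,"jaw":8.5},{"x":0,"y":0,"z":0,"turn":0,"jaw":8.5}]'

```text
t: 3.98
tool_pos: [0.5584, 0.1934, 0.3047]
tool_rot: [-0.21, 2.121, -2.116]
contact_force: [-1.3, -0.9, -0.9]
opening: 0.085
```

```bash
python3 st.py
```

```text
t 3.98 pos [0.5584 0.1934 0.3047] jawdeg -78.74 y [-0.002  0.002 -1.   ] F [-1.3 -0.9 -0.9] open 0.085 q [ 0.21 -0.06  1.6   0.    1.6   1.58]
```

Call:
play_rows --moves '[{"x":1.7,"y":2.0,"z":0,"turn":0,"jaw":8.5},{"x":1.6,"y":2.0,"z":-3,"turn":0,"jaw":8.5},{"x":0,"y":0,"z":-4,"turn":0,"jaw":8.5},{"x":0,"y":0,"z":-4,"turn":0,"jaw":8.5},{"x":0,"y":0,"z":0,"turn":0,"jaw":8.5}]'

```text
t: 4.4
tool_pos: [0.5847, 0.2269, 0.1854]
tool_rot: [-0.223, 2.126, -2.132]
contact_force: [-1.7, -0.4, -3.3]
opening: 0.0851
```

```bash
python3 st.py; python3 - <<'E'
from station import *
from h import *
p=np.load("jig.npy")
d=eyes.get_image("wrist"); im=d["img"][:,:,::-1].copy()
for l in ((.009,.191,.076),(.009,.086,.06),(.009,.004,.066)):
    u=proj(d,w(p,l))[0]; print(l,u); cv2.drawMarker(im,tuple(int(v) for v in u),(0,255,255))
for q in ("carriage_handle","mark","needle_tip"): print(q,[(x["point"],x["score"]) for x in pinpoint("wrist",q)][:3])
cv2.imwrite("pics/w1.png",im)
E
```

```text
t 4.4 pos [0.5847 0.2269 0.1854] jawdeg -79.03 y [-0.017 -0.005 -1.   ] F [-1.7 -0.4 -3.3] open 0.0851 q [ 0.25  0.1   1.64 -0.    1.42  1.63]
(0.009, 0.191, 0.076) [311.82875566 223.95421508]
(0.009, 0.086, 0.06) [447.40208448 218.43086138]
(0.009, 0.004, 0.066) [557.76285616 220.52027708]
carriage_handle [([306.2, 223.1], 0.85)]
mark [([444.6, 223.3], 0.74)]
needle_tip [([558.2, 224.4], 0.58)]
```

View pics/w1.png

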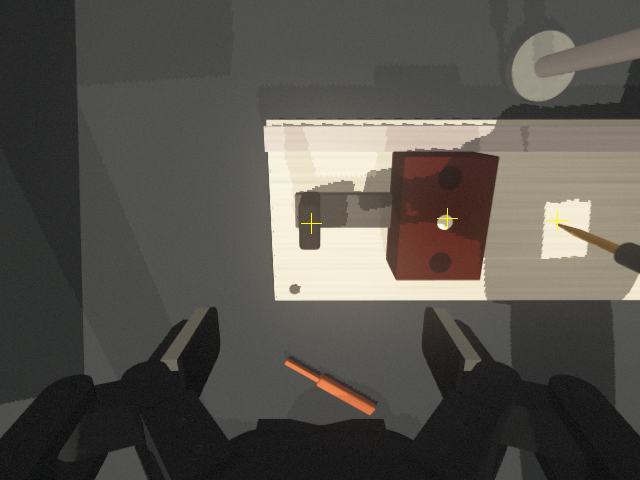

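Call:
play_rows --moves '[{"x":0.3,"y":0.6,"z":-2,"turn":0,"jaw":8.5},{"x":0,"y":0,"z":-3,"turn":0,"jaw":8.5},{"x":0,"y":0,"z":0,"turn":0,"jaw":8.5},{"x":0,"y":0,"z":0,"turn":0,"jaw":8.5}]'

```text
t: 4.93
tool_pos: [0.5935, 0.234, 0.1478]
tool_rot: [-0.202, 2.121, -2.121]
contact_force: [-0.3, -0.1, 0.5]
opening: 0.0851
```

Call:
play_rows --moves '[{"x":0,"y":0,"z":-3,"turn":0,"jaw":8.5},{"x":0,"y":0,"z":-3,"turn":0,"jaw":8.5},{"x":0,"y":0,"z":-2.5,"turn":0,"jaw":8.5},{"x":0,"y":0,"z":-1.6,"turn":0,"jaw":8.5},{"x":0,"y":0,"z":0,"turn":0,"jaw":8.5},{"x":0,"y":0,"z":0,"turn":0,"jaw":8.5}]'

```text
t: 5.43
tool_pos: [0.5946, 0.2344, 0.0477]
tool_rot: [-0.2, 2.121, -2.12]
contact_force: [0.0, 0.8, 0.8]
opening: 0.0851
```

Call:
play_rows --moves '[{"x":0,"y":0,"z":0,"turn":0,"jaw":0},{"x":0,"y":0,"z":0,"turn":0,"jaw":0},{"x":0,"y":0,"z":0,"turn":0,"jaw":0},{"x":0,"y":0,"z":0,"turn":0,"jaw":0},{"x":0,"y":0,"z":0,"turn":0,"jaw":0},{"x":0,"y":0,"z":0,"turn":0,"jaw":0},{"x":0,"y":0,"z":0,"turn":0,"jaw":0},{"x":0,"y":0,"z":0,"turn":0,"jaw":0}]'

```text
t: 6.1
tool_pos: [0.5932, 0.236, 0.0464]
tool_rot: [-0.202, 2.124, -2.117]
contact_force: [-2.1, 5.7, 3.4]
opening: 0.0153
```

Call:
play_rows --moves '[{"x":0.19,"y":-0.98,"z":0,"turn":0,"jaw":0},{"x":0.19,"y":-0.98,"z":0,"turn":0,"jaw":0},{"x":0.19,"y":-0.98,"z":0,"turn":0,"jaw":0},{"x":0.19,"y":-0.98,"z":0,"turn":0,"jaw":0},{"x":0.19,"y":-0.98,"z":0,"turn":0,"jaw":0},{"x":0.19,"y":-0.98,"z":0,"turn":0,"jaw":0},{"x":0.19,"y":-0.98,"z":0,"turn":0,"jaw":0},{"x":0,"y":0,"z":0,"turn":0,"jaw":0}]'

```text
t: 6.77
tool_pos: [0.6065, 0.1679, 0.0464]
tool_rot: [-0.202, 2.126, -2.115]
contact_force: [-3.5, 8.4, 2.3]
opening: 0.0153
```

```bash
python3 st.py; cat > dot.py <<'E'
import sys
from station import *
from h import *
p=np.load("jig.npy"); inv=lambda P:(P[:2]-p[:2])@R2(p[2])
n=sys.argv[1]
for c in ("wrist","side","scene"):
    d=eyes.get_image(c); im=d["img"][:,:,::-1].copy()
    cv2.imwrite(f"pics/{c}{n}.png",im)
    for q,z in (("mark",.06),("needle_tip",.066)):
        print(c,q,[(x["point"],round(x["score"],2),inv(plane(d,x["point"],z)).round(4)) for x in pinpoint(c,q)][:3])
E
python3 dot.py 2
```

```text
t 6.77 pos [0.6065 0.1679 0.0464] jawdeg -79.06 y [ 0.     0.005 -1.   ] F [-3.5  8.4  2.3] open 0.0153 q [0.15 0.24 1.73 0.01 1.17 1.53]
wrist mark [([573.5, 335.3], 0.68, array([0.0059, 0.0177]))]
wrist needle_tip [([617.1, 342.1], 0.77, array([0.0067, 0.0046]))]
side mark [([319.9, 183.0], 0.61, array([0.008 , 0.0145])), ([320.9, 204.3], 0.21, array([-0.0283, -0.0482]))]
side needle_tip [([320.4, 184.7], 0.95, array([0.0018, 0.0022])), ([445.3, 295.3], 0.78, array([ 0.0214, -0.3711]))]
scene mark [([416.8, 177.0], 0.3, array([-0.1617,  0.1278])), ([265.0, 310.4], 0.24, array([-0.0414, -0.3208]))]
scene needle_tip [([266.4, 358.2], 0.82, array([ 0.0433, -0.3605])), ([423.1, 250.3], 0.78, array([0.0083, 0.0057]))]
```

View pics/wrist2.png

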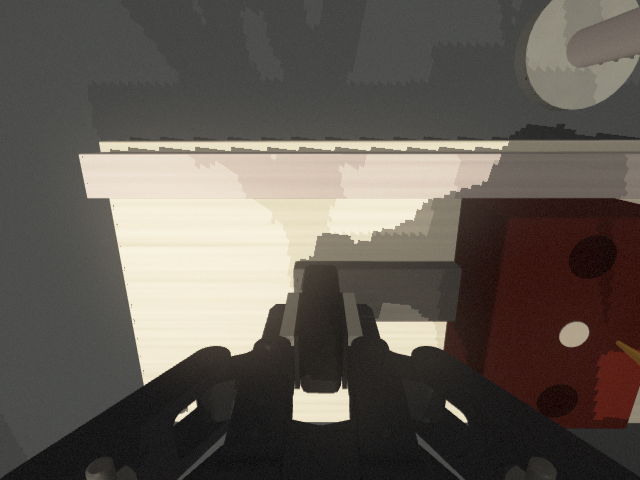

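View pics/side2.png

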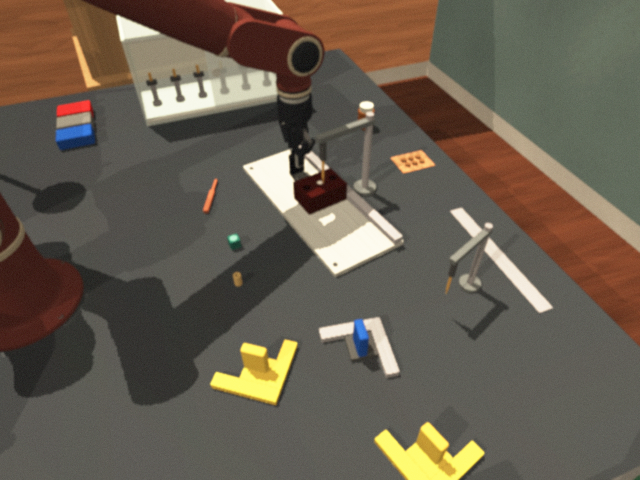

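Call:
play_rows --moves '[{"x":0.12,"y":-0.61,"z":0,"turn":0,"jaw":0},{"x":0.12,"y":-0.62,"z":0,"turn":0,"jaw":0},{"x":0,"y":0,"z":0,"turn":0,"jaw":0},{"x":0,"y":0,"z":0,"turn":0,"jaw":0},{"x":0,"y":0,"z":0,"turn":0,"jaw":0}]'

```text
t: 7.63
tool_pos: [0.6087, 0.1564, 0.0463]
tool_rot: [-0.203, 2.126, -2.115]
contact_force: [-3.1, 10.8, 3.9]
opening: 0.0153
```

```bash
python3 st.py; python3 dot.py 3; python3 - <<'E'
import cv2,numpy as np
a=cv2.imread("pics/side3.png")[150:220,280:360];b=cv2.imread("pics/wrist3.png")[290:390,540:640]
cv2.imwrite("pics/c4.png",np.hstack([cv2.resize(a,(400,350),interpolation=2),cv2.resize(b,(350,350),interpolation=2)]))
E
```

```text
t 7.63 pos [0.6087 0.1564 0.0463] jawdeg -79.03 y [ 0.     0.005 -1.   ] F [-3.1 10.8  3.9] open 0.0153 q [0.13 0.24 1.74 0.01 1.17 1.51]
wrist mark [([572.0, 336.0], 0.63, array([0.0057, 0.0065]))]
wrist needle_tip [([587.3, 340.0], 0.62, array([0.0077, 0.0049]))]
side mark [([322.2, 188.0], 0.66, array([ 0.0029, -0.0032])), ([231.4, 242.8], 0.46, array([-0.2348, -0.0526])), ([358.0, 332.3], 0.17, array([-0.1454, -0.35  ]))]
side needle_tip [([443.9, 292.3], 0.81, array([ 0.0238, -0.3649])), ([322.5, 183.8], 0.78, array([0.0073, 0.0024]))]
scene mark [([424.7, 249.4], 0.95, array([0.0055, 0.0134]))]
scene needle_tip [([424.3, 251.2], 0.94, array([0.0113, 0.0063])), ([266.6, 360.0], 0.92, array([ 0.0463, -0.3617]))]
```

View pics/c4.png

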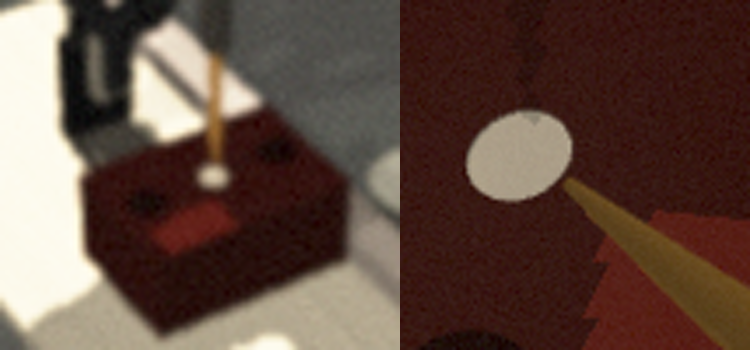

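```bash
python3 - <<'E'
from station import *
from h import *
p=np.load("jig.npy"); inv=lambda P:(P[:2]-p[:2])@R2(p[2])
for c,m,t in (("wrist",(574.3,334.3),(587.4,341.4)),("side",(322.6,185.6),(322.6,182.6))):
    d=eyes.get_image(c); print(c,inv(plane(d,m,.06)),inv(plane(d,t,.066)))
    J=[proj(d,w(p,(.009,.004+e,.06)))[0] for e in (0,.01)]; print(J[1]-J[0])
d=eyes.get_image("scene"); cv2.imwrite("pics/c5.png",cv2.resize(d["img"][210:290,380:480,::-1],None,fx=6,fy=6,interpolation=2))
E
```

```text
wrist [0.00649361 0.00576839] [0.00705364 0.00475369]
[-24.36041464  -0.09377598]
side [0.0081418  0.00343014] [0.00973047 0.00591504]
[-2.39742035 -2.37230704]
```

View pics/c5.png

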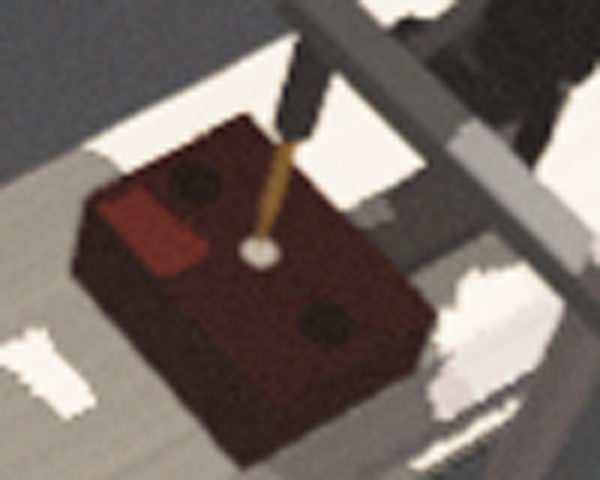

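Call:
play_rows --moves '[{"x":0,"y":0,"z":0,"turn":0,"jaw":3},{"x":0,"y":0,"z":0,"turn":0,"jaw":5},{"x":0,"y":0,"z":0,"turn":0,"jaw":6},{"x":0,"y":0,"z":0,"turn":0,"jaw":6},{"x":0,"y":0,"z":2,"turn":0,"jaw":6},{"x":0,"y":0,"z":4,"turn":0,"jaw":6},{"x":0,"y":0,"z":4,"turn":0,"jaw":6},{"x":0,"y":0,"z":0,"turn":0,"jaw":6}]'

```text
t: 8.9
tool_pos: [0.6143, 0.1536, 0.1556]
tool_rot: [-0.185, 2.115, -2.114]
contact_force: [1.8, 0.5, 2.3]
opening: 0.0599
```

```bash
python3 st.py; python3 dot.py 4; python3 - <<'E'
import cv2,numpy as np
a=cv2.imread("pics/side4.png")[150:220,280:360]
cv2.imwrite("pics/c6.png",cv2.resize(a,(800,700),interpolation=2)[:600])
E
```

```text
t 8.9 pos [0.6143 0.1536 0.1556] jawdeg -79.08 y [ 0.016  0.002 -1.   ] F [1.8 0.5 2.3] open 0.0599 q [ 0.13  0.12  1.67 -0.    1.34  1.51]
wrist mark [([463.4, 259.4], 0.97, array([0.0049, 0.0047]))]
wrist needle_tip [([466.9, 259.9], 0.78, array([0.0067, 0.0048]))]
side mark [([323.2, 185.5], 0.7, array([0.0094, 0.003 ])), ([212.8, 198.9], 0.3, array([-0.214 ,  0.0906]))]
side needle_tip [([325.9, 185.7], 0.93, array([ 0.01  , -0.0072])), ([441.7, 294.3], 0.77, array([ 0.0177, -0.3662]))]
scene mark [([423.7, 252.5], 0.72, array([0.0104, 0.0069])), ([419.4, 291.6], 0.52, array([ 0.0758, -0.057 ]))]
scene needle_tip [([422.8, 247.8], 0.9, array([0.0033, 0.0091])), ([269.7, 357.9], 0.6, array([ 0.0458, -0.3555]))]
```

View pics/wrist4.png

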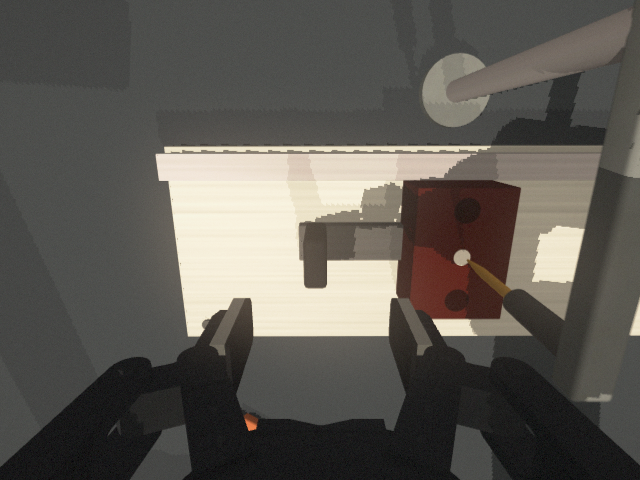

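View pics/c6.png

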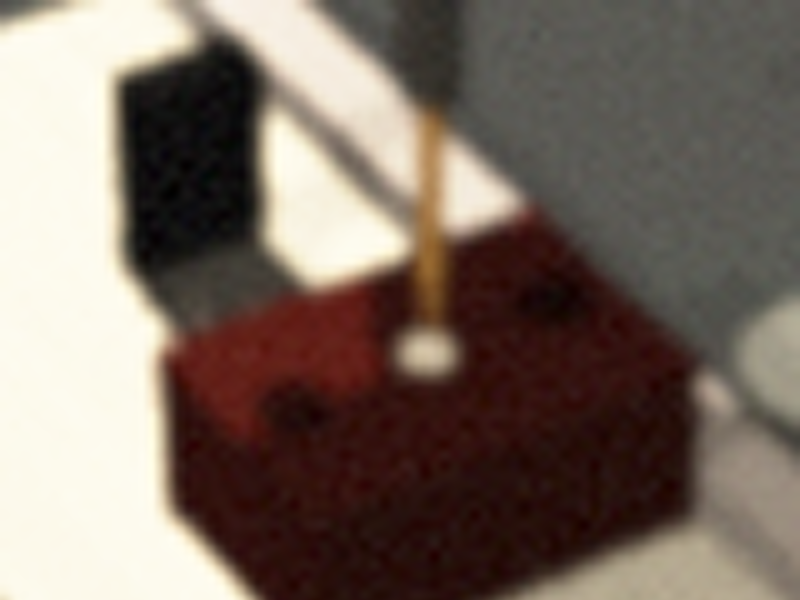

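Call:
play_rows --moves '[{"x":0,"y":0,"z":4,"turn":0,"jaw":6},{"x":0,"y":0,"z":4,"turn":0,"jaw":6},{"x":0,"y":0,"z":4,"turn":0,"jaw":6},{"x":0,"y":0,"z":3,"turn":0,"jaw":6},{"x":-0.45,"y":-3.67,"z":0,"turn":5.35,"jaw":6},{"x":-0.45,"y":-3.67,"z":0,"turn":5.35,"jaw":6},{"x":-0.45,"y":-3.67,"z":0,"turn":5.35,"jaw":6},{"x":-0.45,"y":-3.67,"z":0,"turn":5.35,"jaw":6}]'

```text
t: 10.02
tool_pos: [0.5903, 0.0053, 0.2948]
tool_rot: [-0.557, 1.898, -1.898]
contact_force: [-0.4, -0.1, -0.2]
opening: 0.0598
```

Call:
play_rows --moves '[{"x":-0.45,"y":-3.67,"z":0,"turn":5.35,"jaw":6},{"x":-0.45,"y":-3.67,"z":0,"turn":5.35,"jaw":6},{"x":-0.45,"y":-3.67,"z":0,"turn":5.35,"jaw":6},{"x":-0.45,"y":-3.67,"z":0,"turn":5.35,"jaw":6},{"x":-0.45,"y":-3.67,"z":0,"turn":5.35,"jaw":6},{"x":-0.45,"y":-3.67,"z":0,"turn":5.35,"jaw":6},{"x":-0.45,"y":-3.67,"z":0,"turn":5.35,"jaw":6},{"x":-0.45,"y":-3.67,"z":0,"turn":5.35,"jaw":6}]'

```text
t: 10.68
tool_pos: [0.5542, -0.2888, 0.2945]
tool_rot: [-1.078, 1.395, -1.394]
contact_force: [0.8, 0.4, 0.4]
opening: 0.0602
```

Call:
play_rows --moves '[{"x":-0.45,"y":-3.67,"z":0,"turn":5.35,"jaw":6},{"x":0,"y":0,"z":0,"turn":0,"jaw":6},{"x":0,"y":0,"z":0,"turn":0,"jaw":6}]'

```text
t: 10.93
tool_pos: [0.5496, -0.3254, 0.294]
tool_rot: [-1.124, 1.335, -1.331]
contact_force: [-0.3, 0.4, -0.6]
opening: 0.0601
```

```bash
python3 st.py; python3 - <<'E'
from station import *
from h import *
q0=[.5511,-.3228,-.1667]
d=eyes.get_image("wrist"); im=d["img"][:,:,::-1].copy()
for l in ((0,0,.063),(.05,.05,.012),(-.06,.05,.012),(.05,-.06,.012)):
    u=proj(d,w(q0,l))[0]; print(l,u.round(1)); cv2.drawMarker(im,tuple(int(v) for v in u),(0,255,255))
for q in ("square","square_grip","square_corner"): print(q,[(x["point"],x["score"]) for x in pinpoint("wrist",q)][:3])
cv2.imwrite("pics/w5.png",im)
E
```

```text
t 10.93 pos [ 0.5496 -0.3254  0.294 ] jawdeg -9.73 y [-0.002  0.002 -1.   ] F [-0.3  0.4 -0.6] open 0.0601 q [-0.65  0.06  1.5   0.    1.58 -0.48]
(0, 0, 0.063) [322.6 202.8]
(0.05, 0.05, 0.012) [365.4 151.7]
(-0.06, 0.05, 0.012) [270.9 151.9]
(0.05, -0.06, 0.012) [362.3 241.8]
square [([359.4, 326.4], 0.91), ([179.9, 192.7], 0.74), ([317.0, 190.5], 0.68)]
square_grip [([160.4, 203.8], 0.95), ([320.2, 200.4], 0.88), ([357.9, 344.9], 0.82)]
square_corner [([339.8, 369.8], 0.78), ([361.1, 150.6], 0.76), ([204.6, 247.8], 0.7)]
```

View pics/w5.png

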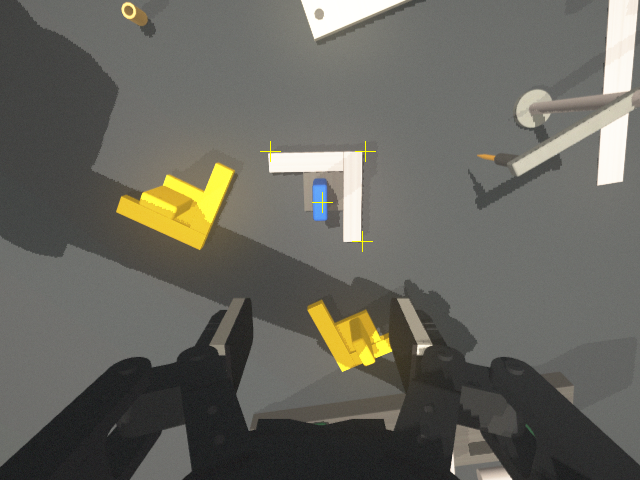

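Call:
play_rows --moves '[{"x":0,"y":0.2,"z":-4,"turn":0,"jaw":6},{"x":0,"y":0,"z":-4,"turn":0,"jaw":6},{"x":0,"y":0,"z":-4,"turn":0,"jaw":6},{"x":0,"y":0,"z":-4,"turn":0,"jaw":6},{"x":0,"y":0,"z":-3,"turn":0,"jaw":6},{"x":0,"y":0,"z":0,"turn":0,"jaw":6},{"x":0,"y":0,"z":0,"turn":0,"jaw":6}]'

```text
t: 11.72
tool_pos: [0.5496, -0.3199, 0.1036]
tool_rot: [-1.128, 1.333, -1.326]
contact_force: [0.3, 0.0, 0.6]
opening: 0.06
```

```bash
python3 st.py; python3 - <<'E'
from station import *
import cv2
for c in ("wrist","scene"):
    d=eyes.get_image(c); cv2.imwrite(f"pics/{c}6.png",d["img"][:,:,::-1])
E
```

```text
t 11.72 pos [ 0.5496 -0.3199  0.1036] jawdeg -9.43 y [-0.003  0.003 -1.   ] F [0.3 0.  0.6] open 0.06 q [-0.64  0.19  1.69  0.    1.27 -0.48]
```

View pics/wrist6.png

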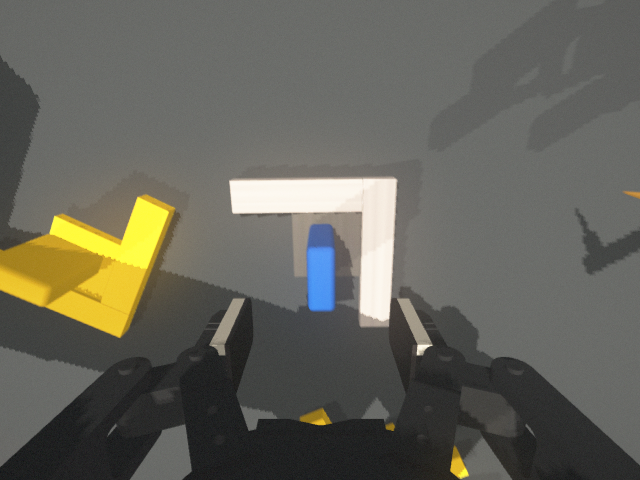

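Call:
play_rows --moves '[{"x":0,"y":0,"z":-3.5,"turn":0,"jaw":6},{"x":0,"y":0,"z":-2.5,"turn":0,"jaw":6},{"x":0,"y":0,"z":-1.4,"turn":0,"jaw":6},{"x":0,"y":0,"z":0,"turn":0,"jaw":6},{"x":0,"y":0,"z":0,"turn":0,"jaw":6}]'

```text
t: 12.23
tool_pos: [0.5512, -0.3223, 0.0329]
tool_rot: [-1.126, 1.329, -1.332]
contact_force: [-0.3, -0.6, 0.1]
opening: 0.0598
```

Call:
play_rows --moves '[{"x":0,"y":0,"z":0,"turn":0,"jaw":0},{"x":0,"y":0,"z":0,"turn":0,"jaw":0},{"x":0,"y":0,"z":0,"turn":0,"jaw":0},{"x":0,"y":0,"z":0,"turn":0,"jaw":0},{"x":0,"y":0,"z":0,"turn":0,"jaw":0},{"x":0,"y":0,"z":0,"turn":0,"jaw":0}]' --squeeze 50

```text
t: 12.73
tool_pos: [0.551, -0.3226, 0.0332]
tool_rot: [-1.126, 1.329, -1.332]
contact_force: [-2.0, 0.9, 7.4]
opening: 0.0153
```

```bash
python3 st.py; python3 - <<'E'
from station import *
import cv2
for c in ("wrist","side"):
    d=eyes.get_image(c); cv2.imwrite(f"pics/{c}7.png",d["img"][:,:,::-1])
E
```

```text
t 12.73 pos [ 0.551  -0.3226  0.0332] jawdeg -9.5 y [ 0.001 -0.002 -1.   ] F [-2.   0.9  7.4] open 0.0153 q [-0.65  0.27  1.72 -0.    1.15 -0.48]
```

View pics/wrist7.png

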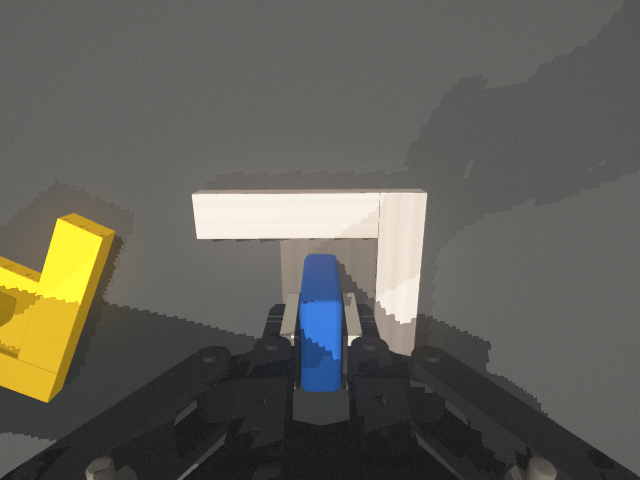

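```bash
python3 - <<'E'
from station import *
from h import *
d=eyes.get_image("wrist")
o=[(d,(.05,.05,.012),(427,193)),(d,(-.06,.05,.012),(193,195)),(d,(-.06,.028,.012),(196,239)),(d,(.028,.028,.012),(378,238))]
q,r=fit(o,[.551,-.323,-.167]); print(q.round(4),np.degrees(q[2]),r.round(1).tolist())
t=ctrl.get_obs()["tool_pos"][:2]; print("tcp in sq",(t-q[:2])@R2(q[2]))
E
```

```text
[ 0.5502 -0.3236 -0.1592] -9.121622425792706 [[0.7, -0.2], [-2.2, -0.6], [0.2, 0.6], [0.2, 0.4]]
tcp in sq [0.00065411 0.0010713 ]
```

```bash
python3 - <<'E'
import cv2,numpy as np
a=cv2.imread("pics/side2.png")[40:210,230:400];b=cv2.imread("pics/side7.png")[160:390,250:480]
cv2.imwrite("pics/c7.png",np.hstack([cv2.resize(a,(400,400),interpolation=2),cv2.resize(b,(400,400),interpolation=2)]))
E
```

```text
(no output)
```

View pics/c7.png

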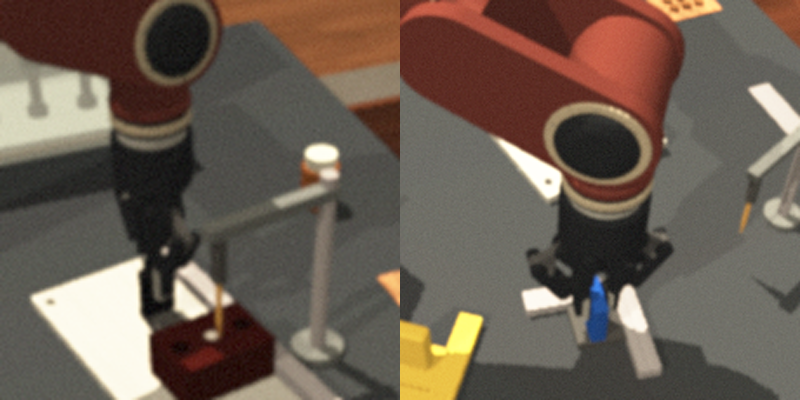

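Call:
play_rows --moves '[{"x":0,"y":0,"z":2,"turn":0,"jaw":0},{"x":0,"y":0,"z":3,"turn":0,"jaw":0},{"x":0,"y":0,"z":3,"turn":0,"jaw":0},{"x":0,"y":0,"z":0,"turn":0,"jaw":0},{"x":0,"y":0,"z":0,"turn":0,"jaw":0}]'

```text
t: 13.3
tool_pos: [0.5513, -0.3225, 0.1129]
tool_rot: [-1.125, 1.327, -1.333]
contact_force: [-0.5, 0.2, -4.2]
opening: 0.0151
```

```bash
python3 st.py; python3 - <<'E'
from station import *
import cv2
for c in ("wrist",):
    d=eyes.get_image(c); cv2.imwrite(f"pics/{c}8.png",d["img"][:,:,::-1])
E
```

```text
t 13.3 pos [ 0.5513 -0.3225  0.1129] jawdeg -9.51 y [ 0.003 -0.002 -1.   ] F [-0.5  0.2 -4.2] open 0.0151 q [-0.65  0.18  1.68  0.    1.28 -0.48]
```

View pics/wrist8.png

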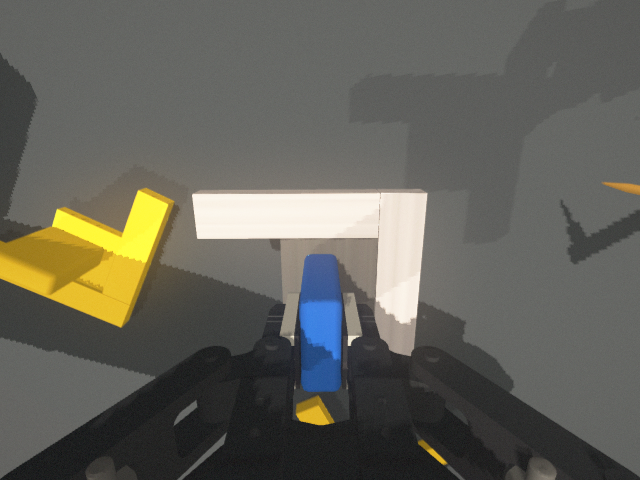

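Held firmly: the square sits in the same image place as when it was grasped, level, with 4 N of weight. Now the carry.

Call:
play_rows --moves '[{"x":0.94,"y":3.05,"z":0.1,"turn":2.27,"jaw":0},{"x":0.94,"y":3.05,"z":0.1,"turn":2.27,"jaw":0},{"x":0.94,"y":3.05,"z":0.1,"turn":2.27,"jaw":0},{"x":0.94,"y":3.05,"z":0.1,"turn":2.27,"jaw":0},{"x":0.94,"y":3.05,"z":0,"turn":2.27,"jaw":0},{"x":0.94,"y":3.05,"z":0,"turn":2.27,"jaw":0},{"x":0.94,"y":3.05,"z":0,"turn":2.27,"jaw":0},{"x":0.94,"y":2.5,"z":0,"turn":2.27,"jaw":0}]'

```text
t: 14.02
tool_pos: [0.6234, -0.0805, 0.1112]
tool_rot: [-1.281, 1.101, -1.09]
contact_force: [-0.1, -0.6, -4.2]
opening: 0.015
```

Call:
play_rows --moves '[{"x":0.94,"y":2.0,"z":0,"turn":2.27,"jaw":0},{"x":0,"y":1.0,"z":0,"turn":0,"jaw":0},{"x":0,"y":0,"z":0,"turn":0,"jaw":0},{"x":0,"y":0,"z":0,"turn":0,"jaw":0}]'

```text
t: 14.35
tool_pos: [0.6333, -0.0532, 0.1128]
tool_rot: [-1.296, 1.071, -1.065]
contact_force: [0.2, 0.1, -3.6]
opening: 0.015
```

```bash
python3 st.py; cat > jf.py <<'E'
from station import ctrl
from h import *
p=np.load("jig.npy");o=ctrl.get_obs(); print("tcp in jig",((o["tool_pos"][:2]-p[:2])@R2(p[2])).round(4),"F jig xy",(o["contact_force"][:2]@R2(p[2])).round(1),"Fz",o["contact_force"][2].round(1), "z",o["tool_pos"][2].round(4))
E
python3 jf.py;python3 - <<'E'
from station import *
import cv2
for c in ("wrist","side","scene"):
    d=eyes.get_image(c); cv2.imwrite(f"pics/{c}9.png",d["img"][:,:,::-1])
E
```

```text
t 14.35 pos [ 0.6333 -0.0532  0.1128] jawdeg 10.93 y [-0.004  0.    -1.   ] F [ 0.2  0.1 -3.6] open 0.015 q [-0.2   0.18  1.68 -0.    1.29 -0.39]
tcp in jig [-0.0055 -0.0992] F jig xy [0.2 0.1] Fz -3.6 z 0.1128
```

View pics/wrist9.png

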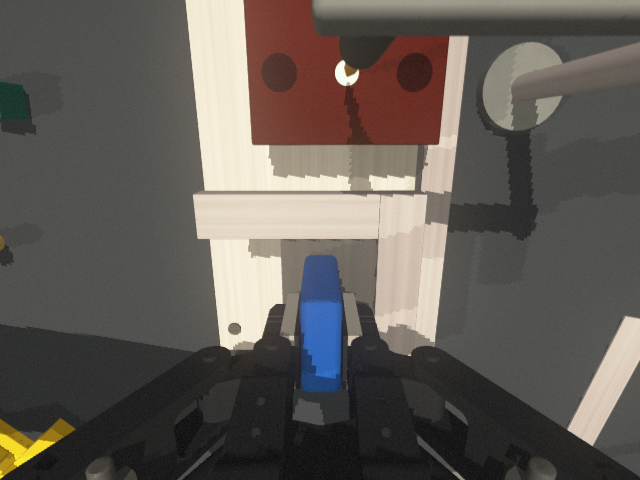

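View pics/scene9.png

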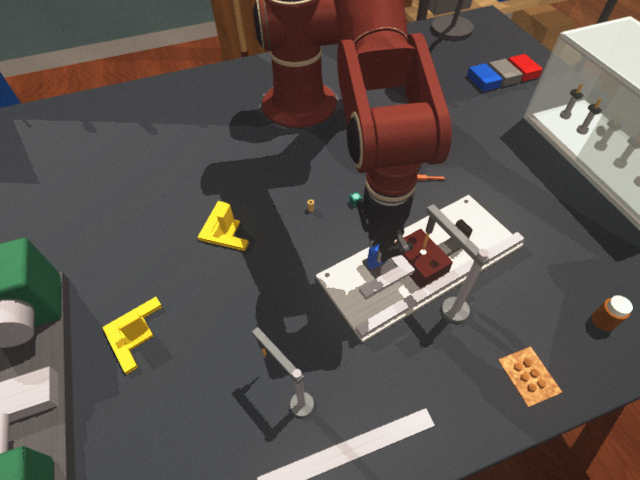

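Call:
play_rows --moves '[{"x":0,"y":0,"z":-2.5,"turn":0,"jaw":0},{"x":0,"y":0,"z":-2.0,"turn":0,"jaw":0},{"x":0,"y":0,"z":-1.2,"turn":0,"jaw":0},{"x":0,"y":0,"z":-0.6,"turn":0,"jaw":0},{"x":0,"y":0,"z":0,"turn":0,"jaw":0},{"x":0,"y":0,"z":0,"turn":0,"jaw":0},{"x":0,"y":0,"z":0,"turn":0,"jaw":0}]'

```text
t: 15.08
tool_pos: [0.6361, -0.0538, 0.0539]
tool_rot: [-1.292, 1.066, -1.07]
contact_force: [-0.1, 0.4, -2.4]
opening: 0.0156
```

```bash
python3 st.py; python3 jf.py; python3 - <<'E'
from station import *
from h import *
p=np.load("jig.npy"); inv=lambda P:(P[:2]-p[:2])@R2(p[2])
d=eyes.get_image("wrist"); cv2.imwrite("pics/wrist10.png",d["img"][:,:,::-1])
E
```

```text
t 15.08 pos [ 0.6361 -0.0538  0.0539] jawdeg 10.91 y [ 0.003 -0.001 -1.   ] F [-0.1  0.4 -2.4] open 0.0156 q [-0.2   0.25  1.71 -0.    1.18 -0.39]
tcp in jig [-0.0028 -0.1003] F jig xy [-0.1  0.4] Fz -2.4 z 0.0539
```

View pics/wrist10.png

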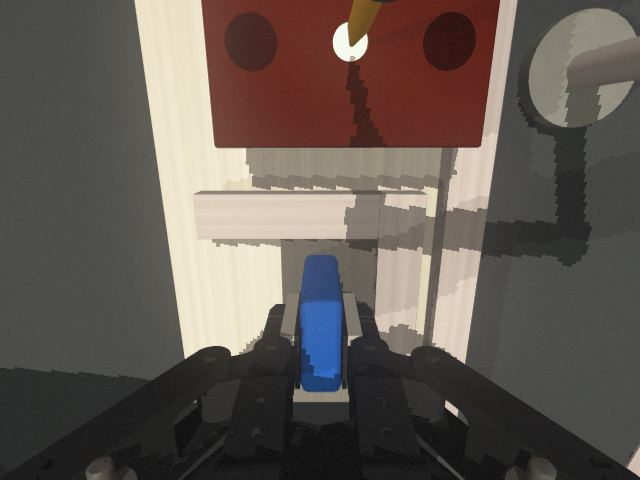

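Call:
play_rows --moves '[{"x":0,"y":0,"z":-0.4,"turn":0,"jaw":0},{"x":0,"y":0,"z":-0.3,"turn":0,"jaw":0},{"x":0.1,"y":0.53,"z":0,"turn":0,"jaw":0},{"x":0.1,"y":0.53,"z":0,"turn":0,"jaw":0},{"x":0.1,"y":0.53,"z":0,"turn":0,"jaw":0},{"x":0,"y":0,"z":0,"turn":0,"jaw":0},{"x":0,"y":0,"z":0,"turn":0,"jaw":0}]'

```text
t: 15.72
tool_pos: [0.6382, -0.0364, 0.0455]
tool_rot: [-1.293, 1.067, -1.067]
contact_force: [0.7, 1.6, -2.5]
opening: 0.015
```

```bash
python3 st.py; python3 jf.py; python3 - <<'E'
from station import *
import cv2
d=eyes.get_image("wrist"); cv2.imwrite("pics/wrist11.png",d["img"][:,:,::-1])
E
```

```text
t 15.72 pos [ 0.6382 -0.0364  0.0455] jawdeg 10.97 y [ 0.001  0.001 -1.   ] F [ 0.7  1.6 -2.5] open 0.015 q [-0.17  0.26  1.71  0.    1.17 -0.37]
tcp in jig [ 0.0026 -0.0836] F jig xy [1.  1.4] Fz -2.5 z 0.0455
```

View pics/wrist11.png

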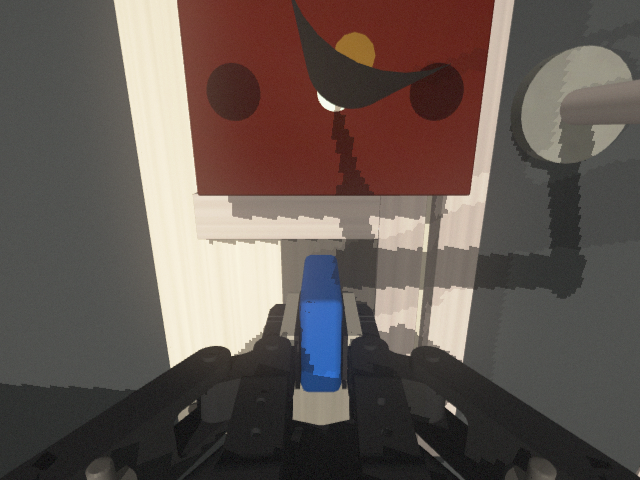

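Call:
play_rows --moves '[{"x":0.2,"y":0.04,"z":0,"turn":0,"jaw":0},{"x":0.2,"y":0.04,"z":0,"turn":0,"jaw":0},{"x":0.1,"y":0.02,"z":0,"turn":0,"jaw":0},{"x":0,"y":0,"z":0,"turn":0,"jaw":0},{"x":0,"y":0,"z":0,"turn":0,"jaw":0}]'

```text
t: 16.18
tool_pos: [0.6432, -0.0366, 0.0455]
tool_rot: [-1.293, 1.067, -1.068]
contact_force: [-1.5, -0.1, 0.1]
opening: 0.0154
```

```bash
python3 jf.py
```

```text
tcp in jig [ 0.0074 -0.0848] F jig xy [-1.5  0.1] Fz 0.1 z 0.0455
```

Call:
play_rows --moves '[{"x":0.1,"y":0.02,"z":0,"turn":0,"jaw":0},{"x":0,"y":0,"z":0,"turn":0,"jaw":0},{"x":0,"y":0,"z":0,"turn":0,"jaw":0}]'

```text
t: 16.43
tool_pos: [0.644, -0.0365, 0.0455]
tool_rot: [-1.294, 1.067, -1.068]
contact_force: [-3.1, -1.5, 0.9]
opening: 0.0152
```

```bash
python3 jf.py
```

```text
tcp in jig [ 0.0083 -0.0848] F jig xy [-3.3 -0.9] Fz 0.9 z 0.0455
```

Call:
play_rows --moves '[{"x":0.1,"y":0.02,"z":0,"turn":0,"jaw":0},{"x":0,"y":0,"z":0,"turn":0,"jaw":0},{"x":0,"y":0,"z":0,"turn":0,"jaw":0}]'

```text
t: 16.68
tool_pos: [0.6442, -0.0364, 0.0455]
tool_rot: [-1.295, 1.069, -1.067]
contact_force: [-6.0, -2.4, 3.3]
opening: 0.015
```

```bash
python3 jf.py;  python3 - <<'E'
from station import *
import cv2
d=eyes.get_image("wrist"); cv2.imwrite("pics/c12.png",cv2.resize(d["img"][140:390,340:540,::-1],None,fx=2.4,fy=2.4,interpolation=2))
E
```

```text
tcp in jig [ 0.0085 -0.0848] F jig xy [-6.4 -1.2] Fz 3.3 z 0.0455
```

View pics/c12.png

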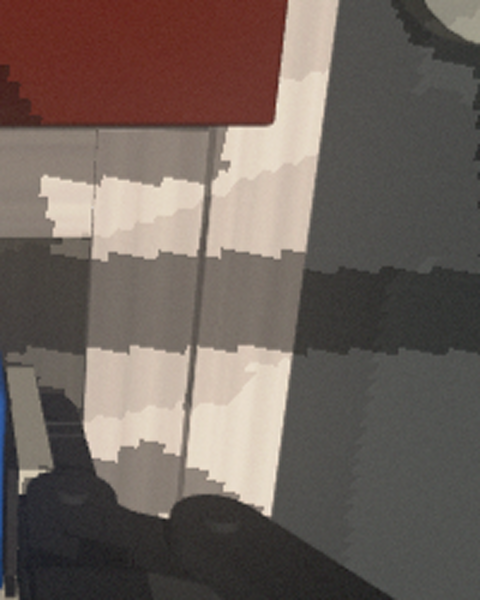

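Call:
play_rows --moves '[{"x":-0.04,"y":0.2,"z":0,"turn":0,"jaw":0},{"x":-0.04,"y":0.2,"z":0,"turn":0,"jaw":0},{"x":0,"y":0,"z":0,"turn":0,"jaw":0},{"x":0,"y":0,"z":0,"turn":0,"jaw":0}]'

```text
t: 17.07
tool_pos: [0.6439, -0.0346, 0.0459]
tool_rot: [-1.298, 1.066, -1.07]
contact_force: [-4.8, -7.2, 3.4]
opening: 0.0154
```

```bash
python3 jf.py
```

```text
tcp in jig [ 0.0085 -0.0829] F jig xy [-6.1 -6.1] Fz 3.4 z 0.0459
```

Call:
play_rows --moves '[{"x":-0.02,"y":0.1,"z":0,"turn":0,"jaw":0},{"x":0,"y":0,"z":0,"turn":0,"jaw":0},{"x":0,"y":0,"z":0,"turn":0,"jaw":0}]'

```text
t: 17.32
tool_pos: [0.6437, -0.034, 0.0459]
tool_rot: [-1.298, 1.066, -1.071]
contact_force: [-4.5, -9.0, 3.7]
opening: 0.0154
```

```bash
python3 jf.py
```

```text
tcp in jig [ 0.0085 -0.0823] F jig xy [-6.1 -7.9] Fz 3.7 z 0.0459
```

```bash
python3 st.py; python3 dot.py 13; python3 - <<'E'
import cv2,numpy as np
a=cv2.imread("pics/side13.png")[150:230,270:370];b=cv2.imread("pics/scene13.png")[220:310,350:460]
cv2.imwrite("pics/c13.png",np.hstack([cv2.resize(a,(400,320),interpolation=2),cv2.resize(b,(391,320),interpolation=2)]))
d=cv2.imread("pics/wrist13.png");cv2.imwrite("pics/c14.png",cv2.resize(d[130:300,180:480],None,fx=2.6,fy=2.6,interpolation=2))
E
```

```text
t 17.32 pos [ 0.6437 -0.034   0.0459] jawdeg 10.9 y [-0.001 -0.005 -1.   ] F [-4.5 -9.   3.7] open 0.0154 q [-0.17  0.27  1.69 -0.01  1.18 -0.35]
wrist mark [([317.3, 96.5], 0.68, array([0.0065, 0.0059]))]
wrist needle_tip []
side mark [([321.4, 187.3], 0.6, array([ 0.0028, -0.0002]))]
side needle_tip [([442.2, 292.4], 0.78, array([ 0.0212, -0.3635])), ([323.4, 179.9], 0.69, array([0.0163, 0.0131]))]
scene mark [([425.9, 251.1], 0.94, array([0.01  , 0.0128])), ([424.9, 249.0], 0.54, array([0.005 , 0.0144]))]
scene needle_tip [([268.2, 358.2], 0.87, array([ 0.0449, -0.3579]))]
```

View pics/c13.png

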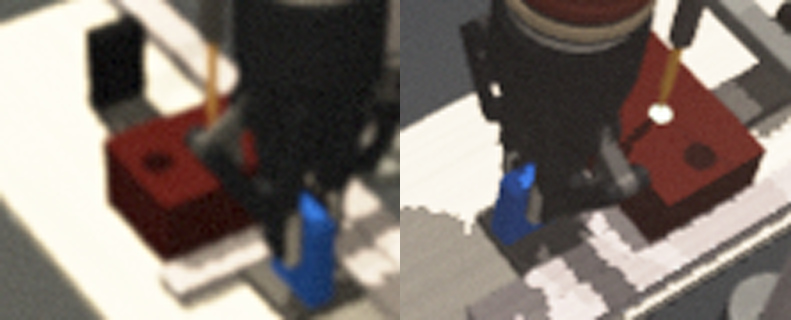

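View pics/c14.png

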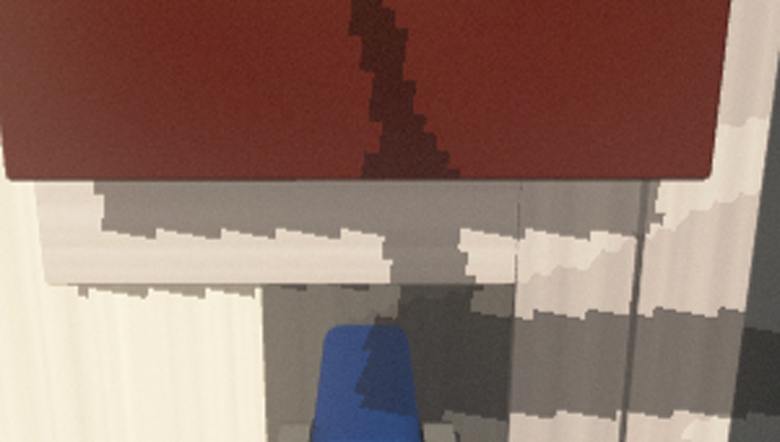

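View pics/wrist13.png

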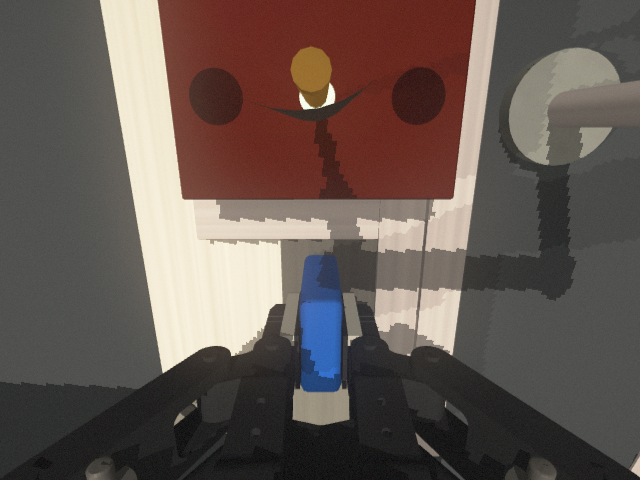

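```bash
cat > gap.py <<'E'
from station import *
from h import *
import sys
p=np.load("jig.npy")
d=eyes.get_image("wrist"); g=cv2.cvtColor(d["img"],cv2.COLOR_RGB2HSV).astype(int)
rows=[]
for c in range(220,320,5):
    col=d["img"][120:235,c].astype(int); red=(col[:,0]>1.8*col[:,1])
    rows.append(120+np.max(np.where(red)[0]))
r=np.median(rows)+.5; P=plane(d,(270,r),.06); Q=P.copy(); Q[2]=.024
o=ctrl.get_obs()["tool_pos"]
sqy=w([o[0],o[1],np.radians(10.9)],[[-.02,.049,o[2]-.033+.012]])
print("edge row",r,"block face at z.024 row",proj(d,Q)[0].round(1),"square face (from tcp)",proj(d,sqy)[0].round(1),"px/mm",(proj(d,Q+[0,0.001,0])[0]-proj(d,Q)[0]).round(2))
inv=lambda P:(P[:2]-p[:2])@R2(p[2]); print("blockface y'",inv(P)[1].round(4),"squareface y' by tcp",inv(sqy[0])[1].round(4),"by row192",inv(plane(d,(270,192),.024))[1].round(4))
E
python3 gap.py
```

```text
edge row 197.5 block face at z.024 row [280.7 182.8] square face (from tcp) [279.4 193.9] px/mm [ 0.34 -2.14]
blockface y' -0.0283 squareface y' by tcp -0.0333 by row192 -0.0325
```

Call:
play_rows --moves '[{"x":-0.03,"y":0,"z":0.06,"turn":0,"jaw":0},{"x":0,"y":0,"z":0,"turn":0,"jaw":0},{"x":0,"y":0,"z":0,"turn":0,"jaw":0}]'

```text
t: 18.07
tool_pos: [0.6434, -0.0325, 0.0458]
tool_rot: [-1.296, 1.067, -1.069]
contact_force: [-4.0, -5.4, 1.0]
opening: 0.0152
```

```bash
python3 jf.py; python3 gap.py
```

```text
tcp in jig [ 0.0084 -0.0808] F jig xy [-4.9 -4.6] Fz 1.0 z 0.0458
edge row 201.5 block face at z.024 row [280.6 186.2] square face (from tcp) [279.4 194.1] px/mm [ 0.34 -2.13]
blockface y' -0.0283 squareface y' by tcp -0.0318 by row192 -0.031
```

Call:
play_rows --moves '[{"x":-0.02,"y":0.1,"z":0.04,"turn":0,"jaw":0},{"x":-0.02,"y":0.05,"z":0,"turn":0,"jaw":0},{"x":0,"y":0,"z":0,"turn":0,"jaw":0},{"x":0,"y":0,"z":0,"turn":0,"jaw":0}]'

```text
t: 18.45
tool_pos: [0.6429, -0.0298, 0.0458]
tool_rot: [-1.294, 1.068, -1.067]
contact_force: [-2.1, -3.4, -2.1]
opening: 0.0152
```

```bash
python3 jf.py; python3 gap.py
```

```text
tcp in jig [ 0.0085 -0.078 ] F jig xy [-2.7 -3. ] Fz -2.1 z 0.0458
edge row 209.0 block face at z.024 row [280.6 192.4] square face (from tcp) [279.5 194.1] px/mm [ 0.34 -2.1 ]
blockface y' -0.0283 squareface y' by tcp -0.029 by row192 -0.0282
```

Call:
play_rows --moves '[{"x":0.02,"y":0.06,"z":0,"turn":0,"jaw":0},{"x":0,"y":0,"z":0,"turn":0,"jaw":0},{"x":0,"y":0,"z":0,"turn":0,"jaw":0}]'

```text
t: 18.75
tool_pos: [0.6429, -0.0297, 0.0459]
tool_rot: [-1.296, 1.068, -1.068]
contact_force: [-3.2, -6.5, -2.8]
opening: 0.015
```

```bash
python3 jf.py; python3 gap.py
```

```text
tcp in jig [ 0.0085 -0.0779] F jig xy [-4.4 -5.8] Fz -2.8 z 0.0459
edge row 209.5 block face at z.024 row [280.6 192.7] square face (from tcp) [279.6 194. ] px/mm [ 0.34 -2.1 ]
blockface y' -0.0284 squareface y' by tcp -0.0289 by row192 -0.0281
```

Call:
play_rows --moves '[{"x":0.02,"y":0.06,"z":0,"turn":0,"jaw":0},{"x":0,"y":0,"z":0,"turn":0,"jaw":0},{"x":0,"y":0,"z":0,"turn":0,"jaw":0}]'

```text
t: 19.05
tool_pos: [0.643, -0.0296, 0.046]
tool_rot: [-1.297, 1.068, -1.068]
contact_force: [-3.7, -6.5, -2.3]
opening: 0.015
```

```bash
python3 jf.py; python3 gap.py
```

```text
tcp in jig [ 0.0085 -0.0779] F jig xy [-4.9 -5.7] Fz -2.3 z 0.046
edge row 209.5 block face at z.024 row [280.7 192.7] square face (from tcp) [279.6 194. ] px/mm [ 0.34 -2.1 ]
blockface y' -0.0284 squareface y' by tcp -0.0288 by row192 -0.0281
```

Call:
play_rows --moves '[{"x":0,"y":0.05,"z":0,"turn":0,"jaw":0},{"x":0,"y":0,"z":0,"turn":0,"jaw":0},{"x":0,"y":0,"z":0,"turn":0,"jaw":0},{"x":0,"y":0,"z":0,"turn":0,"jaw":0},{"x":0,"y":0,"z":0,"turn":0,"jaw":0}]'

```text
t: 19.52
tool_pos: [0.643, -0.0295, 0.046]
tool_rot: [-1.297, 1.067, -1.068]
contact_force: [-4.5, -7.8, -1.7]
opening: 0.0154
```

```bash
python3 st.py; python3 jf.py; python3 gap.py; python3 dot.py 15; python3 - <<'E'
import cv2,numpy as np
a=cv2.imread("pics/side15.png")[150:230,270:370];b=cv2.imread("pics/scene15.png")[220:310,350:460]
d=cv2.imread("pics/wrist15.png")[60:330,140:500]
cv2.imwrite("pics/c15.png",np.vstack([np.hstack([cv2.resize(a,(400,280),interpolation=2),cv2.resize(b,(400,280),interpolation=2)]),cv2.resize(d,(800,310),interpolation=2)]))
E
```

```text
t 19.52 pos [ 0.643  -0.0295  0.046 ] jawdeg 10.95 y [-0.002 -0.003 -1.   ] F [-4.5 -7.8 -1.7] open 0.0154 q [-0.16  0.27  1.7  -0.    1.18 -0.35]
tcp in jig [ 0.0086 -0.0778] F jig xy [-5.9 -6.8] Fz -1.7 z 0.046
edge row 209.5 block face at z.024 row [280.7 192.6] square face (from tcp) [279.6 194. ] px/mm [ 0.34 -2.1 ]
blockface y' -0.0283 squareface y' by tcp -0.0288 by row192 -0.028
wrist mark [([320.7, 113.5], 0.79, array([0.0077, 0.005 ]))]
wrist needle_tip [([315.8, 116.3], 0.62, array([0.0061, 0.0039]))]
side mark [([322.7, 187.1], 0.95, array([ 0.0055, -0.0012]))]
side needle_tip [([442.4, 292.4], 0.74, array([ 0.0215, -0.3637])), ([324.3, 182.7], 0.56, array([0.0127, 0.0036]))]
scene mark [([423.0, 250.7], 0.91, array([0.0062, 0.0085]))]
scene needle_tip [([424.1, 247.8], 0.82, array([0.0046, 0.0113])), ([263.9, 356.3], 0.78, array([ 0.0381, -0.3626]))]
```

View pics/c15.png

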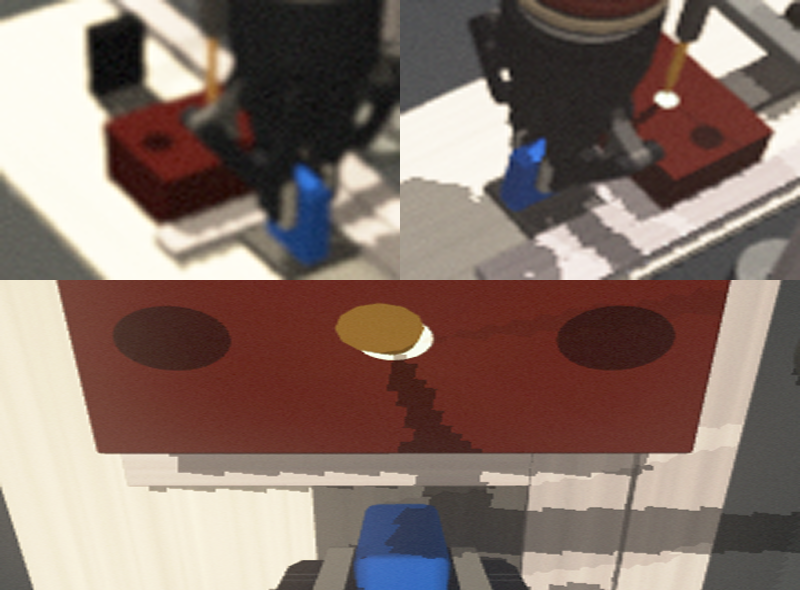

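View pics/scene15.png

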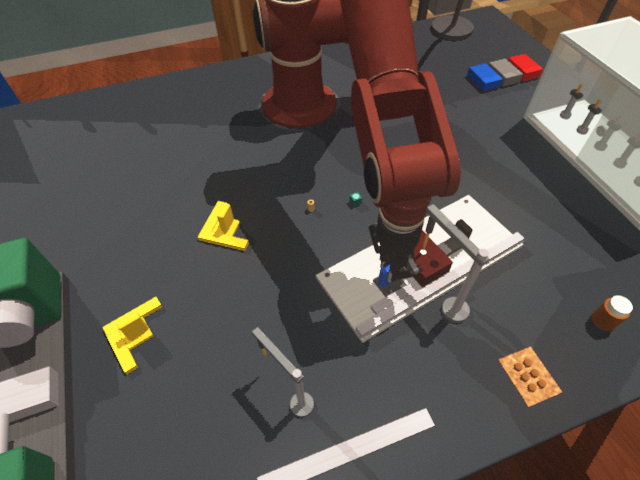

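```bash
python3 -c "
from station import finish_job
print(finish_job())"; python3 jf.py
```

```text
the job is handed in; nothing more can be done
None
the job is handed in; nothing more can be done
```

I slid the carriage about 82 mm by its handle until the dot was under the larger needle. Then I picked up the steel square by its blue grip, turned it about 20° to match the jig, and pressed it into the corner between fence and block. I handed the job in with the arm still holding it there, at about 20 s of the 72 s allowed; no verdict was reported.

**Last checks before handing in:**
- **Contact forces:** the wrist reading was about 6 N toward the fence and 7 N toward the block, which is under the 15 N or so that moves the block. When I nudged further, the position stalled and the forces rose. These are totals at the wrist, so part of them is friction.
- **Position:** the gap between square and block was zero to within about 1 mm. The square's height matched flat on the bed (TCP 46 mm, against about 45 mm expected), and its angle was within about 0.01° of the measured jig angle.
- **Grip:** set to 50 N, with the fingers at 15 mm on the 16 mm grip. I did not measure the finger force directly.
- **Dot under needle:** the wrist camera put it within 1–2 mm. The side and scene cameras disagreed: the network's points there were 3–9 mm off, partly because the gripper hid the view. I relied on the wrist camera, and the block face had not moved during pressing.
- **Bystanders:** the ferrule, tip pick and chalk were never touched, and nothing looked disturbed in the last picture; the tip pick was hidden behind the arm there.

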